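# Make up two supper kits

### The job

Make up two supper kits from the stock on the worktop: the red packet and the green-capped spice jar go in the yellow tray, the green packet and the gold-capped spice jar go in the blue tray, in each tray with the packet in the long well and the jar in the square well. Set each one down (do not drop it) so that it stands upright on the floor of its well; leave the red-capped jar, the spotted carton, the salt shaker and the striped mug standing where they are.

Things in the scene. Friction and masses are not known exactly. Their poses are not given: they have to be found in the camera images.
- blue_tray: Blue tray: blue plastic, 70 (x) x 149 (y) x 30 mm high, fixed; walls 5, floor 4 mm thick, an 8.5 mm lip at each end. Two open wells, cross wall 26 mm high: long well 60 (x) x 74 (y) mm, centre at y = -32.5 mm; square well 60 x 60 mm, centre at y = +39.5 mm (tray frame). Origin: centre of the underside, z up; yaw within 0.4 rad, so the square well is on the left seen from the robot
- yellow_tray: Yellow tray: yellow plastic, 70 (x) x 149 (y) x 30 mm high, fixed; walls 5, floor 4 mm thick, an 8.5 mm lip at each end. Two open wells, cross wall 26 mm high: long well 60 (x) x 74 (y) mm, centre at y = -32.5 mm; square well 60 x 60 mm, centre at y = +39.5 mm (tray frame). Origin: centre of the underside, z up; yaw within 0.4 rad, so the square well is on the left seen from the robot
- red_packet: Red packet: small red (white stripe down its front) carton packet standing upright, 29 (x, narrow side, grasp across this) x 52 (y) x 71 mm tall. Origin: centre of the underside, z up; x across its narrow side
- green_packet: Green packet: small green (white stripe down its front) carton packet standing upright, 31 (x, narrow side, grasp across this) x 50 (y) x 73 mm tall. Origin: centre of the underside, z up; x across its narrow side
- spotted_carton: Spotted carton, stays where it is: small white, pale-spotted carton packet standing upright, 45 (x, narrow side, grasp across this) x 52 (y) x 75 mm tall. Origin: centre of the underside, z up; x across its narrow side
- green_cap_jar: Green-capped jar: spice jar with a green screw cap, standing upright, 41 mm across, 100 mm tall, body 40 mm across below the cap (cap: top 20 mm). Origin: centre of the underside, z up
- gold_cap_jar: Gold-capped jar: spice jar with a dull gold-yellow screw cap, standing upright, 43 mm across, 100 mm tall, body 40 mm across below the cap (cap: top 20 mm). Origin: centre of the underside, z up
- red_cap_jar: Red-capped jar, stays where it is: spice jar with a red screw cap, standing upright, 42 mm across, 100 mm tall, body 40 mm across below the cap (cap: top 20 mm). Origin: centre of the underside, z up
- salt_shaker: White salt shaker with a grey top, 44 mm across, 90 mm tall, standing between the trays; stays where it is. Origin: centre of the underside
- striped_mug: White mug with pink stripes, 89 x 121 (with handle) x 95 mm tall, standing behind the stock; stays where it is. Origin: centre of the underside

How it is judged:
By the outcome, as a careful person would: the job done as asked, in the order asked, and still so for the second after the job is handed in, with the robot touching nothing.
It also fails if it takes over 106 s, if anything falls off the work surface, if the arm or the gripper's body presses on something with over 40 N, if the wrist force passes 120 N, or if a joint passes its speed limit or range.

### The arm

A 7-joint arm with a two-finger parallel gripper is mounted at the origin on a cart in front of the work surface, level with it; the furniture and walls round the work are solid. World frame = base frame: x ahead of the robot, y to its left, z up, the work surface at z = 0. Lengths are in m, angles in rad, forces in N, time in s.
With the tool pointing down it reaches from about 0.4 to 0.85 m from the base axis. Payload 10.4 kg.
Tool frame: the origin (TCP) lies midway between the tips of the shut fingers; the grasp point (between the pads) lies 19 mm behind it (manip.tcp_to_grasp is the distance from the TCP to the grasp point, in m); z points along the fingers, y is the line along which they close (so a half turn about z gives the same grasp; the last joint's range is limited). The gripper opens to 85 mm and grips with 20 to 120 N. Pads are 22 mm wide; open, the fingers measure 114 mm over their backs; the gripper's body (76 mm by 85 mm) begins 54 mm behind the grasp point. The pads swing forward as they close: fully open they stand 13 mm farther back than shut.
Start: joints at [-1.297, 0.332, -0.065, 1.46, 0.022, 1.35, -0.088], TCP at [0.183, 0.598, 0.231] pointing down, gripper open.
Joint ranges: [-2.6, 2.6], [-0.5, 2.12], [-1.47, 1.34], [0.16, 2.42], [-1.27, 4.41], [0.06, 2.06], [-2.6, 2.6]. Speed limits (rad/s): [2.22, 2.22, 2.79, 2.79, 3.14, 3.14, 3.14].

### API

Orientations are given as a unit quaternion [x, y, z, w].
In Python, from workcell import manip gives the robot as it stands.
- The arm moves only by the shell command python3 -m jog 'ROWS' [FORCE]. ROWS is a JSON object of lists of equal length, an entry for each row: "offset": the shift along the world's x, y, z in m, a list of three; "yaw": the turn about the world's z in degrees; "jaw": the closure, from 0 (fully open) to 1 (shut). A call has 1 to 20 rows; each row shifts and turns the commanded pose from where the row before left it; what a row does not reach is not made up. A row lasts 1/12 s, in which the tool goes at most 41.7 mm and 7.16 degrees, less where a joint would pass 70% of its speed; a pose out of reach is approached as far as the arm can. A call is refused whole if a number of a shift passes 0.0417 or a number of a turn 7.16, either way. A call with a gripper value outside its range is refused whole. The fingers move at their own pace and stop on an object; FORCE is the grip in N (left out, the last holds). Time passes only in rows, so rows that do not move let the fingers close. It gives the time, the measured TCP pose, the force, the opening and the grip force at its end, in the units of the state.
- manip.get_obs(): the state, without advancing time (a new reading comes with each control period).
- manip.camera(name): name is "side" or "top"; returns a dict with "frame" (384x512x3 uint8, red, green, blue), "camera_matrix" (3x3 intrinsics, pixels), "distortion" ([k1, k2, p1, p2, k3] as OpenCV has them; the pictures are not rectified), "eye" and "attitude" of the camera in the world. Camera axes: x right, y up, looking along -z (the intrinsics and any distortion apply to the point x, -y, -z); pixel columns grow to the right and rows downward; lengths in m; the calibration is good to about 2 mm. A picture is of the moment at which its call begins. There is no depth.
- manip.hand_in(): hands the job in; it is judged then, once.
Trained networks look in a picture, given as the dict that the camera call returned (one of the last four; its "shot" number tells which), for a name from the list of things; names that differ only in an ending like _2 or _b are one class to them, and where a whole thing is asked for, a point or a joint stands for the part that bears it (a point fixed in the world has none). Each returns a list of dicts, best first, with "score" (0 to 1); they miss things now and then, are a little off and sometimes report something else, mostly with a low value. They report only what shows in the picture. A call takes as long as a camera call.
- manip.masks_of(picture, name): "region" (384x512 bool, what is visible of it).
- manip.tip_of(picture, name): "at" ([x, y, z] in m, in world coordinates, good to about 4 mm: a listed point, or the origin of a listed thing).
The state is a dict: "clock": time; "joint_pos": joint angles; "joint_velocities": joint speeds; "tau": joint torques, N m; "position": TCP position; "ee_rot": TCP orientation; "ft_force": force on the tool from outside, world axes, zero at the start; "torque": the same for the moment, N m; "grip_width": opening from 0.0 (shut) to 1.0 (fully open); "grasp_force": force on a finger pad.
Only numpy, scipy, OpenCV 4.12 (cv2) and the standard library are available. Lean on these libraries where they do the work, as an engineer would, in place of code of your own. Each camera call takes 0.05 s, during which the arm holds its last target. There are 200 camera calls.

## Working session

There is one attempt and no reset: what is moved stays moved. The work goes in short steps, Python scripts to look and compute and a shell command to move; the robot and the scene stay as the last step left them, time stands still between calls to the robot, and variables do not carry over. Pictures are saved under pics/ and viewed, at most 14 in all, crops included, and the job is handed in when it is done.

```bash
mkdir -p pics; cat > h.py <<'E'
import numpy as np,cv2
from workcell import manip
from scipy.spatial.transform import Rotation as R
N=['blue_tray','yellow_tray','red_packet','green_packet','spotted_carton','green_cap_jar','gold_cap_jar','red_cap_jar','salt_shaker','striped_mug']
def pose(p):
    A=np.array(p['attitude'],float)
    return (A if A.shape==(3,3) else R.from_quat(A).as_matrix()),np.array(p['eye'],float)
def proj(p,X):
    A,e=pose(p); c=(np.atleast_2d(X)-e)@A; c=c*[1,-1,-1]
    return cv2.projectPoints(c.reshape(-1,1,3),np.zeros(3),np.zeros(3),np.array(p['camera_matrix'],float),np.array(p['distortion'],float))[0].reshape(-1,2)
def unproj(p,uv,z):
    A,e=pose(p); n=cv2.undistortPoints(np.array(uv,float).reshape(-1,1,2),np.array(p['camera_matrix'],float),np.array(p['distortion'],float)).reshape(-1,2)
    d=np.c_[n[:,0],-n[:,1],-np.ones(len(n))]@A.T
    return e+d*((z-e[2])/d[:,2])[:,None]
def save(p,f,s=1.5): cv2.imwrite('pics/'+f,cv2.resize(p['frame'][:,:,::-1],None,fx=s,fy=s))
E
python3 - <<'E'
from h import *
o=manip.get_obs();print({k:np.round(v,3) for k,v in o.items()}, manip.tcp_to_grasp)
for c in('top','side'):
    p=manip.camera(c);save(p,c+'0.png');print(c,p['eye'],p['attitude'],p['distortion'])
    for n in N:
        t=manip.tip_of(p,n);m=manip.masks_of(p,n)
        print(n,[(np.round(a['at'],3),round(a['score'],2)) for a in t[:2]],[(int(a['region'].sum()),np.round(np.argwhere(a['region']).mean(0)[::-1]),round(a['score'],2)) for a in m[:2]])
E
```

```text
{'clock': np.float64(0.0), 'joint_pos': array([-1.297,  0.333, -0.065,  1.461,  0.022,  1.35 , -0.089]), 'joint_velocities': array([ 0.001,  0.002,  0.002, -0.001,  0.   , -0.003, -0.001]), 'tau': array([-1.0000e-03, -6.2545e+01,  4.9000e-02, -3.9160e+01,  1.6000e-02,
        1.0000e-02, -0.0000e+00]), 'position': array([0.183, 0.597, 0.231]), 'ee_rot': array([ 0.148,  0.989, -0.001, -0.   ]), 'ft_force': array([0.421, 0.585, 0.125]), 'torque': array([-0.035, -0.057,  0.068]), 'grasp_force': np.float64(0.0), 'grip_width': np.float64(1.0)} 0.0187
top [ 0.43625841 -0.01083551  1.11175527] [ 0.0587529  -0.04037823 -0.69501043  0.71545663] [-0.04792268  0.          0.          0.          0.        ]
blue_tray [(array([ 0.453, -0.186,  0.   ]), 0.63)] [(2036, array([344., 248.]), 0.94)]
yellow_tray [(array([0.45 , 0.158, 0.004]), 0.84)] [(1906, array([199., 247.]), 0.76)]
red_packet [(array([0.619, 0.142, 0.   ]), 0.55), (array([ 0.751, -0.114, -0.003]), 0.18)] [(382, array([208., 177.]), 0.82), (1892, array([343., 248.]), 0.43)]
green_packet [(array([0.646, 0.257, 0.002]), 0.66)] [(433,
[... 887 characters left out ...]
-0.002]), 0.89)] [(2148, array([309., 251.]), 0.7)]
red_packet [(array([ 0.621,  0.142, -0.003]), 0.58)] []
green_packet [(array([0.649, 0.259, 0.   ]), 0.6)] [(756, array([209., 270.]), 0.73)]
spotted_carton [(array([ 0.621, -0.26 , -0.001]), 0.6)] [(216, array([254., 125.]), 0.78)]
green_cap_jar [(array([ 0.63 ,  0.042, -0.001]), 0.57)] [(646, array([232., 192.]), 0.92)]
gold_cap_jar [(array([ 0.601, -0.041, -0.001]), 0.79)] [(677, array([251., 172.]), 0.82)]
red_cap_jar [(array([ 0.611, -0.146, -0.001]), 0.7)] []
salt_shaker [(array([ 0.429, -0.008,  0.006]), 0.69)] [(515, array([317., 190.]), 0.76)]
striped_mug [(array([ 0.757, -0.114,  0.001]), 0.91)] [(1203, array([203., 152.]), 0.74)]
```

View pics/top0.png

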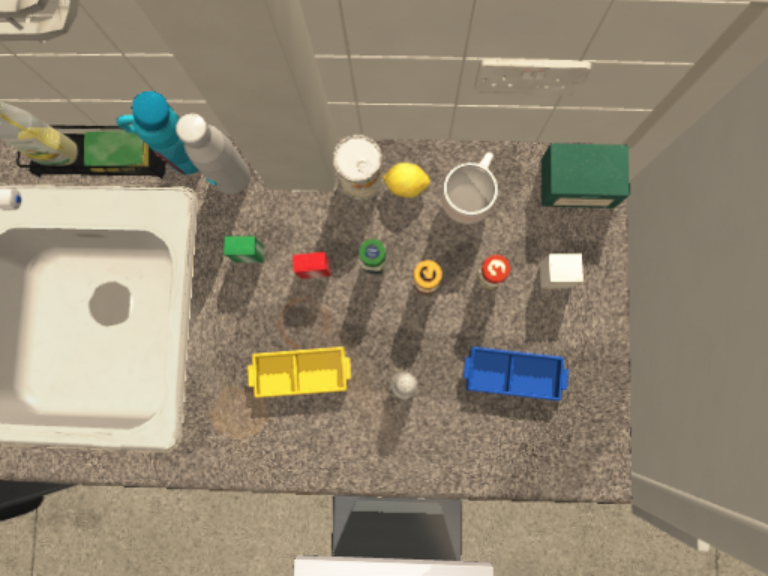

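View pics/side0.png

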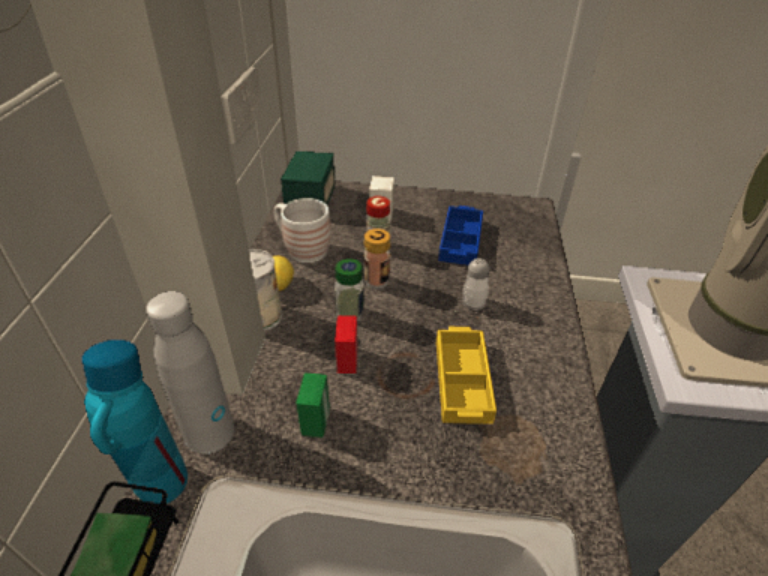

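The top view shows the stock row (green packet, red packet, green, gold and red caps, spotted carton; px rows about 250–270) and the two trays at (298,372) and (515,373). The shaker stands between them. The side view agrees with this. Next I'll fit exact poses, including yaw.

```bash
cat > fit.py <<'E'
from h import *
from scipy.optimize import minimize
D=dict(blue_tray=(.07,.149,.03),yellow_tray=(.07,.149,.03),red_packet=(.029,.052,.071),green_packet=(.031,.05,.073),green_cap_jar=(.041,0,.1),gold_cap_jar=(.043,0,.1),red_cap_jar=(.042,0,.1),spotted_carton=(.045,.052,.075))
def pts(n,v,z0=0):
    a,b,h=D[n]; x,y,t=v
    if b: q=np.array([[i*a/2,j*b/2] for i in(-1,1) for j in(-1,1)])
    else: s=np.linspace(0,2*np.pi,24);q=np.c_[np.cos(s),np.sin(s)]*a/2
    c,s=np.cos(t),np.sin(t);q=q@np.array([[c,s],[-s,c]])+[x,y]
    return np.vstack([np.c_[q,0*q[:,0]+z] for z in(z0,z0+h)])
def sil(p,P):
    S=4;h=cv2.convexHull(proj(p,P).astype(np.float32)); m=np.zeros((384*S,512*S),np.uint8)
    cv2.fillConvexPoly(m,np.round((h+.5)*S).astype(np.int32),1); return cv2.resize(m.astype(np.float32),(512,384),interpolation=cv2.INTER_AREA)
def fit(n,obs,v0,z0=0):
    def cost(u):
        v=np.array(u)*[.01,.01,.2];r=0
        for p,m in obs:
            s=sil(p,pts(n,v,z0));r+=1-np.minimum(s,m).sum()/np.maximum(s,m).sum()
        return r/len(obs)
    best=None
    for t in(-.3,0,.3):
        u0=np.array([v0[0],v0[1],t])/[.01,.01,.2]
        r=minimize(cost,u0,method='Nelder-Mead',options=dict(initial_simplex=u0+np.vstack([np.zeros(3),.5*np.eye(3)+0]),xatol=.01,fatol=1e-4))
        if best is None or r.fun<best.fun:best=r
    return best.x*[.01,.01,.2],best.fun
def locate(n,ps,z0=0,show=True):
    obs=[];at=[]
    for c,p in ps.items():
        t=manip.tip_of(p,n);m=[a for a in manip.masks_of(p,n) if a['score']>.5]
        if t: at.append(t[0]['at'])
        if m: obs.append((p,m[0]['region'].astype(np.float32)))
    if not at: print(n,'none');return
    at=np.mean(at,0)
    for o in [obs]+([obs[:1],obs[1:]] if len(obs)>1 else []):
        v,f=fit(n,o,at,z0);print(n,np.round(at,3),'fit',np.round(v,4),'deg',round(np.degrees(v[2]),1),'cost',round(f,3),len(o))
E
python3 - <<'E'
from fit import *
ps={c:manip.camera(c) for c in('top','side')}
for n in D: locate(n,ps)
E
```

```text
blue_tray [ 0.455 -0.189  0.004] fit [ 0.4556 -0.1888 -0.097 ] deg -5.6 cost 0.069 2
blue_tray [ 0.455 -0.189  0.004] fit [ 0.4558 -0.1884 -0.0906] deg -5.2 cost 0.074 1
blue_tray [ 0.455 -0.189  0.004] fit [ 0.4558 -0.1895 -0.0952] deg -5.5 cost 0.064 1
yellow_tray [0.444 0.156 0.   ] fit [0.4469 0.1577 0.0741] deg 4.2 cost 0.076 1
red_packet [ 0.619  0.146 -0.004] fit [0.6212 0.1457 0.1429] deg 8.2 cost 0.054 1
green_packet [0.648 0.259 0.001] fit [0.6426 0.2571 0.0334] deg 1.9 cost 0.116 2
green_packet [0.648 0.259 0.001] fit [0.6424 0.2568 0.0197] deg 1.1 cost 0.064 1
green_packet [0.648 0.259 0.001] fit [0.6446 0.2573 0.1437] deg 8.2 cost 0.117 1
green_cap_jar [ 0.691 -0.033  0.   ] fit [0.6333 0.0433 1.2147] deg 69.6 cost 0.137 2
green_cap_jar [ 0.691 -0.033  0.   ] fit [ 0.691  -0.0332 -0.3   ] deg -17.2 cost 1.0 1
green_cap_jar [ 0.691 -0.033  0.   ] fit [0.6343 0.0448 1.1285] deg 64.7 cost 0.144 1
gold_cap_jar [ 0.602 -0.042 -0.001] fit [ 0.6019 -0.0428  0.3776] deg 21.6 cost 0.103 2
gold_cap_jar [ 0.602 -0.042 -0.001] fit [ 0.6006 -0.0426 -0.2202] deg -12.6 cost 0.094 1
gold_cap_jar [ 0.602 -0.042 -0.001] fit [ 0.6026 -0.0453  0.3012] deg 17.3 cost 0.096 1
red_cap_jar [ 0.612 -0.146  0.002] fit [ 0.614  -0.1464  0.055 ] deg 3.2 cost 0.247 2
red_cap_jar [ 0.612 -0.146  0.002] fit [ 0.6128 -0.1454 -0.3129] deg -17.9 cost 0.076 1
red_cap_jar [ 0.612 -0.146  0.002] fit [ 0.6142 -0.1468 -0.2899] deg -16.6 cost 0.41 1
spotted_carton [ 0.619 -0.259 -0.001] fit [ 0.6204 -0.259   0.0674] deg 3.9 cost 0.293 2
spotted_carton [ 0.619 -0.259 -0.001] fit [ 0.6193 -0.2591  0.049 ] deg 2.8 cost 0.044 1
spotted_carton [ 0.619 -0.259 -0.001] fit [ 0.628  -0.294   0.2183] deg 12.5 cost 0.494 1
```

```bash
python3 - <<'E'
from h import *
p=manip.camera('side')
print('bottle base silver/teal',unproj(p,[(208/1.5,446/1.5),(160/1.5,495/1.5),(265/1.5,320/1.5)],0).round(3))
q=manip.camera('top')
for z in(.2,.25,.3): print(z,'silver top: from top cam',unproj(q,[(193/1.5,128/1.5)],z).round(3),'side',unproj(p,[(168/1.5,308/1.5)],z).round(3))
E
python3 -m jog '{"offset":[[0.0219,-0.0226,0],[0.0219,-0.0226,0],[0.0219,-0.0226,0],[0.0219,-0.0226,0],[0.0219,-0.0226,0],[0.0219,-0.0226,0],[0.0219,-0.0226,0],[0.0219,-0.0226,0],[0.0219,-0.0226,0],[0.0219,-0.0226,0],[0.0219,-0.0226,0],[0.0219,-0.0226,0],[0.0219,-0.0226,0],[0.0219,-0.0226,0],[0.0219,-0.0226,0],[0.0219,-0.0226,0],[0.0219,-0.0226,0],[0.0219,-0.0226,0],[0.0209,-0.0226,0],[0.0209,-0.0226,0]],"yaw":[-3.24,-3.24,-3.24,-3.24,-3.24,-3.24,-3.24,-3.24,-3.24,-3.24,-3.24,-3.24,-3.24,-3.24,-3.24,-3.24,-3.24,-3.24,-3.24,-3.24],"jaw":[0,0,0,0,0,0,0,0,0,0,0,0,0,0,0,0,0,0,0,0]}' 40
```

```text
bottle base silver/teal [[0.774 0.318 0.   ]
 [0.807 0.392 0.   ]
 [0.767 0.081 0.   ]]
0.2 silver top: from top cam [[0.788 0.301 0.2  ]] side [[0.795 0.27  0.2  ]]
0.25 silver top: from top cam [[0.768 0.284 0.25 ]] side [[0.76  0.318 0.25 ]]
0.3 silver top: from top cam [[0.749 0.267 0.3  ]] side [[0.725 0.366 0.3  ]]
clock: 5.57
position: [0.6197, 0.1446, 0.2315]
ee_rot: [0.656, 0.755, 0.0, 0.0]
ft_force: [-0.6, 0.9, -0.2]
grip_width: 0.999
grasp_force: 0.0
```

```bash
python3 -m jog '{"offset":[[0,0,-0.03],[0,0,-0.03],[0,0,-0.03],[0,0,-0.03],[0,0,-0.025],[0,0,-0.02],[0,0,-0.0165],[0,0,-0.015],[0,0,0],[0,0,0],[0,0,0],[0,0,0],[0,0,0],[0,0,0],[0,0,0],[0,0,0],[0,0,0]],"yaw":[0,0,0,0,0,0,0,0,0,0,0,0,0,0,0,0,0],"jaw":[0,0,0,0,0,0,0,0,0,0.3,0.5,0.7,1,1,1,1,1]}' 40
```

```text
clock: 6.98
position: [0.6193, 0.1459, 0.0358]
ee_rot: [0.655, 0.756, 0.001, 0.0]
ft_force: [-0.5, -0.2, 6.1]
grip_width: 0.326
grasp_force: 45.5
```

```bash
python3 -m jog '{"offset":[[0,0,0.01],[0,0,0.02],[0,0,0.02],[0,0,0.02],[-0.0142,-0.0016,0],[-0.0142,-0.0016,0],[-0.0142,-0.0016,0],[-0.0142,-0.0016,0],[-0.0142,-0.0016,0],[-0.0142,-0.0016,0],[-0.0142,-0.0016,0],[-0.0142,-0.0016,0],[-0.0142,-0.0016,0],[-0.0142,-0.0016,0],[-0.0142,-0.0016,0],[-0.0142,-0.0016,0],[0,0,0],[0,0,0]],"yaw":[0,0,0,0,-0.4,-0.4,-0.4,-0.4,-0.4,-0.4,-0.4,-0.4,-0.4,-0.4,0,0,0,0],"jaw":[1,1,1,1,1,1,1,1,1,1,1,1,1,1,1,1,1,1]}' 40; python3 - <<'E'
from fit import *
ps={c:manip.camera(c) for c in('top','side')}
save(ps['side'],'side1.png')
locate('yellow_tray',ps)
locate('red_packet',ps,.07)
E
```

```text
clock: 8.48
position: [0.4483, 0.1266, 0.1054]
ee_rot: [0.681, 0.733, 0.001, -0.0]
ft_force: [-0.3, 0.0, -0.5]
grip_width: 0.318
grasp_force: 44.6
yellow_tray [ 0.449 -0.014  0.002] fit [ 0.448   0.1582 -3.0364] deg -174.0 cost 0.474 2
yellow_tray [ 0.449 -0.014  0.002] fit [ 0.4495 -0.0088  0.3   ] deg 17.2 cost 1.0 1
yellow_tray [ 0.449 -0.014  0.002] fit [0.448  0.1604 0.1059] deg 6.1 cost 0.109 1
red_packet [0.548 0.191 0.035] fit [ 0.548   0.1914 -0.3   ] deg -17.2 cost 1.0 2
red_packet [0.548 0.191 0.035] fit [ 0.548   0.1914 -0.3   ] deg -17.2 cost 1.0 1
red_packet [0.548 0.191 0.035] fit [ 0.548   0.1914 -0.3   ] deg -17.2 cost 1.0 1
```

View pics/side1.png

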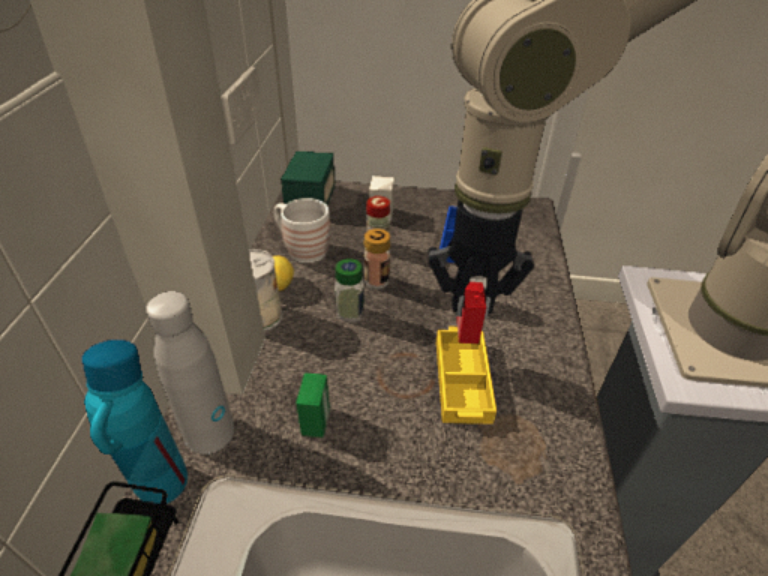

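The side view shows the red packet held upright at (472,312), over the near end (long well) of the yellow tray. Lowering it now.

```bash
python3 -m jog '{"offset":[[0.0005,0,-0.015],[0.0005,-0.001,-0.02],[0,0,-0.015],[0,0,-0.008],[0,0,-0.003],[0,0,-0.002],[0,0,-0.001],[0,0,-0.001],[0,0,0],[0,0,0]],"yaw":[0,0,0,0,0,0,0,0,0,0],"jaw":[1,1,1,1,1,1,1,1,1,1]}' 40
```

```text
clock: 9.82
position: [0.4496, 0.1256, 0.0403]
ee_rot: [0.681, 0.733, 0.0, 0.0]
ft_force: [-0.4, 0.1, -0.5]
grip_width: 0.322
grasp_force: 44.6
```

```bash
python3 -m jog '{"offset":[[0,0,-0.0008],[0,0,-0.0007],[0,0,0]],"yaw":[0,0,0],"jaw":[1,1,1]}' 40
```

```text
clock: 10.07
position: [0.4498, 0.1257, 0.0396]
ee_rot: [0.681, 0.732, 0.0, -0.0]
ft_force: [-5.8, -2.9, 16.5]
grip_width: 0.321
grasp_force: 46.8
```

```bash
python3 -m jog '{"offset":[[0,0,0],[0,0,0],[0,0,0],[0,0,0],[0,0,0.005],[0,0,0.015],[0,0,0.03],[0,0,0.04],[0,0,0.04],[0.0182,-0.0083,0],[0.0182,-0.0083,0],[0.0182,-0.0083,0],[0.0182,-0.0083,0],[0.0182,-0.0083,0],[0.0182,-0.0083,0],[0.0182,-0.0083,0],[0.0182,-0.0083,0],[0.0182,-0.0083,0],[0.0182,-0.0083,0]],"yaw":[0,0,0,0,0,0,0,0,0,0,0,0,0,0,0,0,0,0,0],"jaw":[0.6,0.5,0.4,0.4,0.3,0.2,0,0,0,0,0,0,0,0,0,0,0,0,0]}' 40; python3 - <<'E'
from fit import *
p=manip.camera('side');save(p,'side2.png')
m=manip.masks_of(p,'green_cap_jar');print(m and m[0]['score'])
if m:print(fit('green_cap_jar',[(p,m[0]['region'].astype(np.float32))],[.632,.043]))
m=manip.masks_of(p,'red_packet');print(m and m[0]['score'])
if m:print(fit('red_packet',[(p,m[0]['region'].astype(np.float32))],[.45,.1256],.004))
E
```

```text
clock: 11.65
position: [0.6321, 0.0422, 0.1685]
ee_rot: [0.681, 0.733, -0.0, -0.0]
ft_force: [0.2, 0.2, 0.5]
grip_width: 1.003
grasp_force: 0.0
0.81
(array([ 6.34697591e-01,  4.63930504e-02, -2.29029830e-04]), np.float64(0.09994089603424072))
0.89
(array([0.45104803, 0.12380581, 0.05349345]), np.float64(0.11769998073577881))
```

View pics/side2.png

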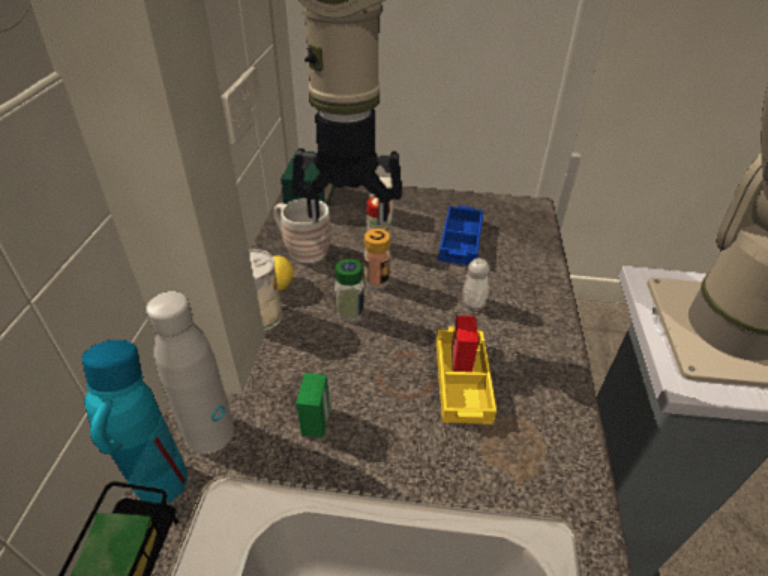

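The red packet stands upright in the long well (465,345), and the jar below the gripper at (349,290) is where I measured it.

```bash
python3 -m jog '{"offset":[[0.001,0.0015,-0.02],[0,0,-0.025],[0,0,-0.025],[0,0,-0.02],[0,0,-0.02],[0,0,-0.0165],[0,0,0],[0,0,0],[0,0,0],[0,0,0],[0,0,0],[0,0,0],[0,0,0],[0,0,0],[0,0,0]],"yaw":[0,0,0,0,0,0,0,0,0,0,0,0,0,0,0],"jaw":[0,0,0,0,0,0,0,0.2,0.4,0.5,1,1,1,1,1]}' 40
```

```text
clock: 13.05
position: [0.6332, 0.0442, 0.0436]
ee_rot: [0.681, 0.733, 0.001, 0.001]
ft_force: [-1.0, 0.1, 5.8]
grip_width: 0.487
grasp_force: 39.8
```

```bash
python3 -m jog '{"offset":[[0,0,0.015],[0,0,0.025],[0,0,0.025],[0,0,0.025],[-0.0135,0.0109,0],[-0.0135,0.0109,0],[-0.0135,0.0109,0],[-0.0135,0.0109,0],[-0.0135,0.0109,0],[-0.0135,0.0109,0],[-0.0135,0.0109,0],[-0.0135,0.0109,0],[-0.0135,0.0109,0],[-0.0135,0.0109,0],[-0.0135,0.0109,0],[-0.0135,0.0109,0],[-0.0135,0.0109,0],[-0.0135,0.0109,0],[0,0,0],[0,0,0]],"yaw":[0,0,0,0,0,0,0,0,0,0,0,0,0,0,0,0,0,0,0,0],"jaw":[1,1,1,1,1,1,1,1,1,1,1,1,1,1,1,1,1,1,1,1]}' 40; python3 - <<'E'
from fit import *
p=manip.camera('side');save(p,'side3.png')
m=manip.masks_of(p,'green_cap_jar');print(m and m[0]['score'], [t['at'] for t in manip.tip_of(p,'green_cap_jar')])
E
```

```text
clock: 14.72
position: [0.4432, 0.1972, 0.1326]
ee_rot: [0.68, 0.733, 0.001, -0.0]
ft_force: [0.3, 0.4, -0.6]
grip_width: 0.484
grasp_force: 40.9
0.72 [[0.4404, 0.1937, 0.0891]]
```

View pics/side3.png

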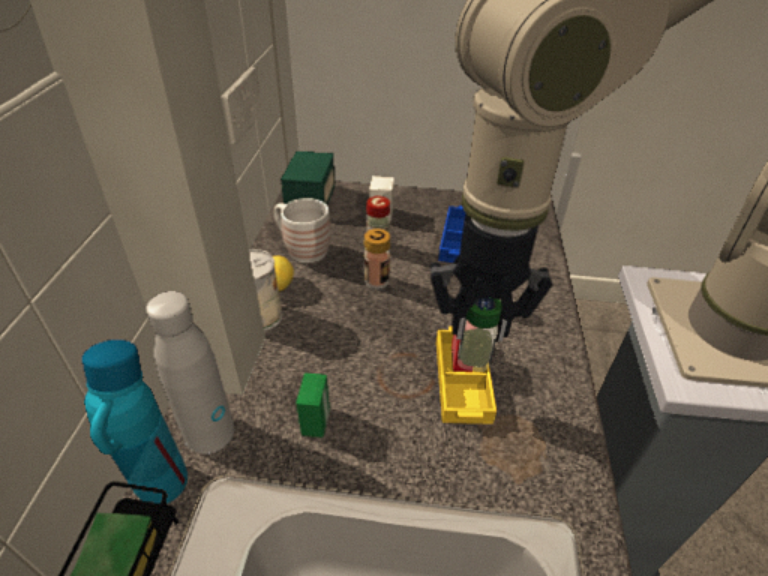

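The jar hangs upright at (480,345), over the square well. Lowering.

```bash
python3 -m jog '{"offset":[[0,0,-0.015],[0,0,-0.02],[0,0,-0.02],[0,0,-0.015],[0,0,-0.007],[0,0,-0.004],[0,0,-0.002],[0,0,-0.001],[0,0,0],[0,0,0]],"yaw":[0,0,0,0,0,0,0,0,0,0],"jaw":[1,1,1,1,1,1,1,1,1,1]}' 40; python3 -m jog '{"offset":[[0,0,-0.0007],[0,0,0]],"yaw":[0,0],"jaw":[1,1]}' 40
```

```text
clock: 15.7
position: [0.4438, 0.1968, 0.0485]
ee_rot: [0.681, 0.732, 0.001, 0.0]
ft_force: [-0.3, 0.3, -0.3]
grip_width: 0.486
grasp_force: 40.9
clock: 15.87
position: [0.4437, 0.1968, 0.0476]
ee_rot: [0.681, 0.733, 0.001, 0.0]
ft_force: [1.2, 0.4, 0.2]
grip_width: 0.485
grasp_force: 41.0
```

```bash
python3 -m jog '{"offset":[[0,0,-0.0007],[0,0,0]],"yaw":[0,0],"jaw":[1,1]}' 40;python3 -m jog '{"offset":[[0,0,-0.0005],[0,0,0]],"yaw":[0,0],"jaw":[1,1]}' 40
```

```text
clock: 16.03
position: [0.4438, 0.1969, 0.0474]
ee_rot: [0.681, 0.733, 0.001, -0.0]
ft_force: [-3.1, -1.3, 10.5]
grip_width: 0.482
grasp_force: 41.7
clock: 16.2
position: [0.4439, 0.1969, 0.0474]
ee_rot: [0.681, 0.732, 0.001, -0.0]
ft_force: [-4.4, -2.5, 17.6]
grip_width: 0.486
grasp_force: 42.4
```

```bash
python3 -m jog '{"offset":[[0,0,0],[0,0,0],[0,0,0],[0,0,0],[0,0,0.005],[0,0,0.015],[0,0,0.03],[0,0,0.035],[0,0,0.035],[0.0199,0.006,0],[0.0199,0.006,0],[0.0199,0.006,0],[0.0199,0.006,0],[0.0199,0.006,0],[0.0199,0.006,0],[0.0199,0.006,0],[0.0199,0.006,0],[0.0199,0.006,0],[0.0199,0.006,0]],"yaw":[0,0,0,0,0,0,0,0,0,-0.4,-0.4,-0.4,-0.4,-0.4,0,0,0,0,0],"jaw":[0.4,0.3,0.2,0.2,0.1,0,0,0,0,0,0,0,0,0,0,0,0,0,0]}' 40; python3 - <<'E'
from fit import *
p=manip.camera('side');save(p,'side4.png')
m=manip.masks_of(p,'green_packet');print(m and m[0]['score'])
if m:print(fit('green_packet',[(p,m[0]['region'].astype(np.float32))],[.643,.257]))
m=manip.masks_of(p,'green_cap_jar')
if m:print(fit('green_cap_jar',[(p,m[0]['region'].astype(np.float32))],[.444,.197],.004))
E
```

```text
clock: 17.78
position: [0.6431, 0.2569, 0.166]
ee_rot: [0.693, 0.721, -0.0, -0.0]
ft_force: [0.3, 0.4, 0.0]
grip_width: 1.001
grasp_force: 0.0
0.65
(array([0.64440933, 0.25782172, 0.10149566]), np.float64(0.09708517789840698))
(array([ 0.44486224,  0.19846714, -0.32266084]), np.float64(0.07801789045333862))
```

View pics/side4.png

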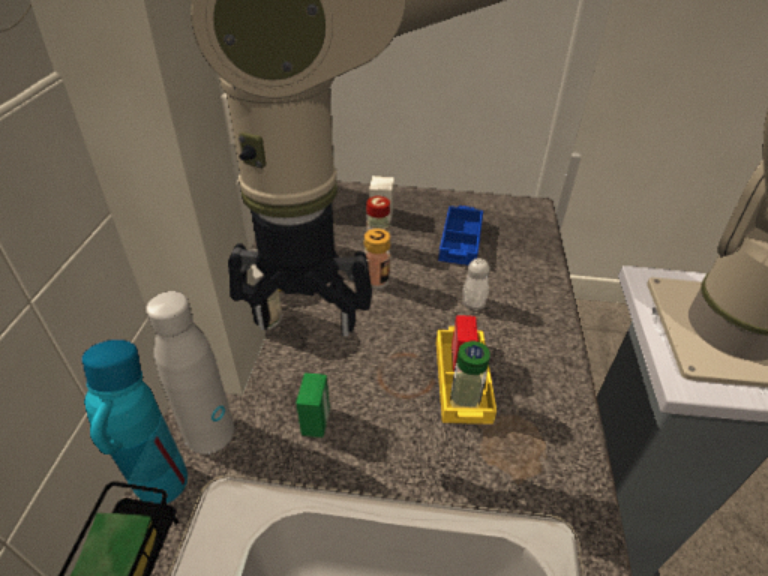

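Both items stand upright in the yellow tray: the jar at (470,378) and the packet at (465,345). The gripper is over the green packet (313,405), and I can see clear space to the bottle.

```bash
python3 -m jog '{"offset":[[0.0005,0.0005,-0.02],[0,0,-0.025],[0,0,-0.025],[0,0,-0.022],[0,0,-0.02],[0,0,-0.016],[0,0,0],[0,0,0],[0,0,0],[0,0,0],[0,0,0],[0,0,0],[0,0,0],[0,0,0],[0,0,0]],"yaw":[0,0,0,0,0,0,0,0,0,0,0,0,0,0,0],"jaw":[0,0,0,0,0,0,0,0.3,0.5,0.6,1,1,1,1,1]}' 40
```

```text
clock: 19.18
position: [0.6434, 0.2573, 0.0391]
ee_rot: [0.693, 0.72, 0.001, 0.0]
ft_force: [-2.1, -1.0, 6.3]
grip_width: 0.348
grasp_force: 43.9
```

```bash
python3 -m jog '{"offset":[[0,0,0.012],[0,0,0.024],[0,0,0.028],[0,0,0.028],[0,0,0.028]],"yaw":[0,0,0,0,0],"jaw":[1,1,1,1,1]}' 40; python3 -m jog '{"offset":[[-0.0095,-0.0239,0],[-0.0095,-0.0239,0],[-0.0095,-0.0239,0],[-0.0095,-0.0239,0],[-0.0095,-0.0239,0],[-0.0095,-0.0239,0],[-0.0095,-0.0239,0],[-0.0095,-0.0239,0],[-0.0095,-0.0239,0],[-0.0095,-0.0239,0],[-0.0095,-0.0239,0],[-0.0095,-0.0239,0],[-0.0095,-0.0239,0],[-0.0095,-0.0239,0],[-0.0095,-0.0239,0],[-0.0095,-0.0239,0],[-0.0095,-0.0239,0],[-0.0095,-0.0239,0],[-0.0095,-0.0239,0],[-0.0095,-0.0239,0]],"yaw":[-0.4,-0.4,-0.4,-0.4,-0.4,-0.4,-0.4,-0.4,-0.4,-0.4,-0.4,-0.4,-0.4,-0.4,-0.4,-0.4,-0.4,-0.4,-0.4,-0.4],"jaw":[1,1,1,1,1,1,1,1,1,1,1,1,1,1,1,1,1,1,1,1]}' 40;  python3 -m jog '{"offset":[[0,0,0],[0,0,0]],"yaw":[0,0],"jaw":[1,1]}'; python3 - <<'E'
from fit import *
p=manip.camera('side');save(p,'side5.png')
E
```

```text
clock: 19.6
position: [0.6427, 0.2569, 0.16]
ee_rot: [0.693, 0.72, 0.0, 0.0]
ft_force: [-0.7, -0.2, -0.4]
grip_width: 0.346
grasp_force: 43.0
clock: 21.27
position: [0.4523, -0.2221, 0.1587]
ee_rot: [0.742, 0.67, 0.001, 0.0]
ft_force: [-0.2, 0.2, 0.2]
grip_width: 0.347
grasp_force: 43.0
clock: 21.43
position: [0.4523, -0.2222, 0.1586]
ee_rot: [0.743, 0.669, 0.0, 0.0]
ft_force: [1.4, 0.1, -1.0]
grip_width: 0.35
grasp_force: 43.0
```

View pics/side5.png

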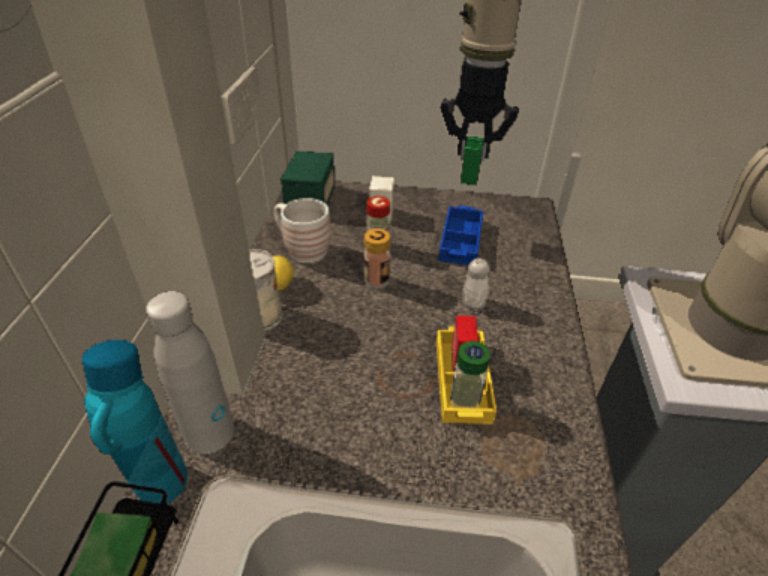

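The green packet hangs upright at (471,160), above the blue tray's far (long) well. Lowering.

```bash
python3 -m jog '{"offset":[[0,0.001,-0.02],[0,0,-0.025],[0,0,-0.025],[0,0,-0.02],[0,0,-0.013],[0,0,-0.006],[0,0,-0.003],[0,0,-0.002],[0,0,0],[0,0,0]],"yaw":[0,0,0,0,0,0,0,0,0,0],"jaw":[1,1,1,1,1,1,1,1,1,1]}' 40; python3 -m jog '{"offset":[[0,0,-0.001],[0,0,0]],"yaw":[0,0],"jaw":[1,1]}' 40
```

```text
clock: 22.32
position: [0.4535, -0.2199, 0.0447]
ee_rot: [0.742, 0.671, 0.0, 0.0]
ft_force: [0.2, -1.1, -1.8]
grip_width: 0.348
grasp_force: 43.0
clock: 22.48
position: [0.4532, -0.2199, 0.0434]
ee_rot: [0.742, 0.67, 0.0, 0.0]
ft_force: [-0.0, 0.6, -0.7]
grip_width: 0.345
grasp_force: 43.0
```

```bash
python3 -m jog '{"offset":[[0,0,-0.0007],[0,0,0]],"yaw":[0,0],"jaw":[1,1]}' 40;python3 -m jog '{"offset":[[0,0,-0.0006],[0,0,0]],"yaw":[0,0],"jaw":[1,1]}' 40
```

```text
clock: 22.65
position: [0.4533, -0.22, 0.043]
ee_rot: [0.742, 0.67, 0.0, 0.0]
ft_force: [-1.6, 1.4, 9.3]
grip_width: 0.345
grasp_force: 44.1
clock: 22.82
position: [0.4533, -0.22, 0.0429]
ee_rot: [0.742, 0.67, 0.001, -0.0]
ft_force: [-5.6, 3.5, 19.2]
grip_width: 0.346
grasp_force: 45.4
```

```bash
python3 -m jog '{"offset":[[0,0,0],[0,0,0],[0,0,0],[0,0,0],[0,0,0.005],[0,0,0.015],[0,0,0.03],[0,0,0.04],[0,0,0.04],[0.0149,0.01765,0],[0.0149,0.01765,0],[0.0149,0.01765,0],[0.0149,0.01765,0],[0.0149,0.01765,0],[0.0149,0.01765,0],[0.0149,0.01765,0],[0.0149,0.01765,0],[0.0149,0.01765,0],[0.0149,0.01765,0],[0,0,0]],"yaw":[0,0,0,0,0,0,0,0,0,0,0,0,0,0,0,0,0,0,0,0],"jaw":[0.6,0.5,0.4,0.4,0.3,0.2,0,0,0,0,0,0,0,0,0,0,0,0,0,0]}' 40; python3 - <<'E'
from fit import *
p=manip.camera('side');save(p,'side6.png')
m=manip.masks_of(p,'gold_cap_jar')
if m:print(fit('gold_cap_jar',[(p,m[0]['region'].astype(np.float32))],[.602,-.043]))
print([t['at'] for t in manip.tip_of(p,'gold_cap_jar')])
m=manip.masks_of(p,'green_packet')
if m:print(m[0]['score'],fit('green_packet',[(p,m[0]['region'].astype(np.float32))],[.453,-.22],.004))
E
```

```text
clock: 24.48
position: [0.6039, -0.0383, 0.1713]
ee_rot: [0.74, 0.673, 0.0, -0.0]
ft_force: [0.3, 0.9, -0.3]
grip_width: 0.993
grasp_force: 0.0
(array([ 0.60226877, -0.04314144, -0.25013345]), np.float64(0.06482785940170288))
[[0.6041, -0.0424, -0.0042]]
0.61 (array([ 0.45488205, -0.22478007, -0.17093485]), np.float64(0.16014772653579712))
```

View pics/side6.png

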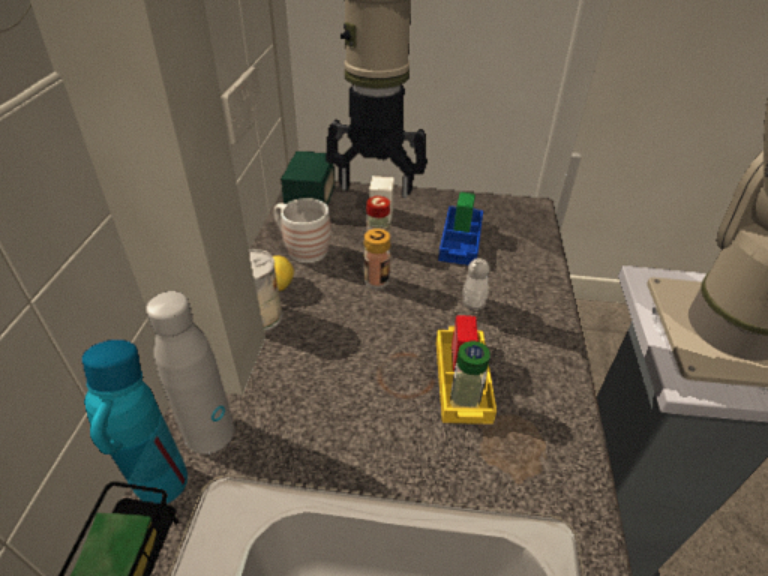

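The green packet stands in the blue tray's long well at (465,212). The gold jar is at (377,258), unmoved. I'll settle the arm before descending.

```bash
python3 -m jog '{"offset":[[0,0,-0.01],[0,0,-0.01],[0,0,0],[0,0,0]],"yaw":[0,0,0,0],"jaw":[0,0,0,0]}' 40
```

```text
clock: 25.02
position: [0.601, -0.0437, 0.1506]
ee_rot: [0.742, 0.67, -0.001, -0.001]
ft_force: [-0.3, 0.3, -0.1]
grip_width: 1.003
grasp_force: 0.0
```

```bash
python3 -m jog '{"offset":[[0.001,0.0005,-0.02],[0,0,-0.025],[0,0,-0.025],[0,0,-0.02],[0,0,-0.0175],[0,0,0],[0,0,0],[0,0,0],[0,0,0],[0,0,0],[0,0,0],[0,0,0],[0,0,0],[0,0,0]],"yaw":[0,0,0,0,0,0,0,0,0,0,0,0,0,0],"jaw":[0,0,0,0,0,0,0.2,0.4,0.5,1,1,1,1,1]}' 40
```

```text
clock: 26.18
position: [0.6034, -0.0429, 0.0455]
ee_rot: [0.742, 0.67, 0.001, 0.0]
ft_force: [-2.4, -0.6, 6.3]
grip_width: 0.484
grasp_force: 38.5
```

```bash
python3 -m jog '{"offset":[[0,0,0.015],[0,0,0.025],[0,0,0.025],[0,0,0.025],[-0.0119,-0.0088,0],[-0.0119,-0.0088,0],[-0.0119,-0.0088,0],[-0.0119,-0.0088,0],[-0.0119,-0.0088,0],[-0.0119,-0.0088,0],[-0.0119,-0.0088,0],[-0.0119,-0.0088,0],[-0.0119,-0.0088,0],[-0.0119,-0.0088,0],[-0.0119,-0.0088,0],[-0.0119,-0.0088,0],[0,0,0],[0,0,0],[0,0,0]],"yaw":[0,0,0,0,0,0,0,0,0,0,0,0,0,0,0,0,0,0,0],"jaw":[1,1,1,1,1,1,1,1,1,1,1,1,1,1,1,1,1,1,1]}' 40; python3 - <<'E'
from fit import *
p=manip.camera('side');save(p,'side7.png')
print([t['at'] for t in manip.tip_of(p,'gold_cap_jar')])
E
```

```text
clock: 27.77
position: [0.4603, -0.1482, 0.1343]
ee_rot: [0.742, 0.671, 0.0, 0.0]
ft_force: [0.6, 0.8, -0.1]
grip_width: 0.479
grasp_force: 39.8
[[0.4602, -0.1455, 0.0863]]
```

View pics/side7.png

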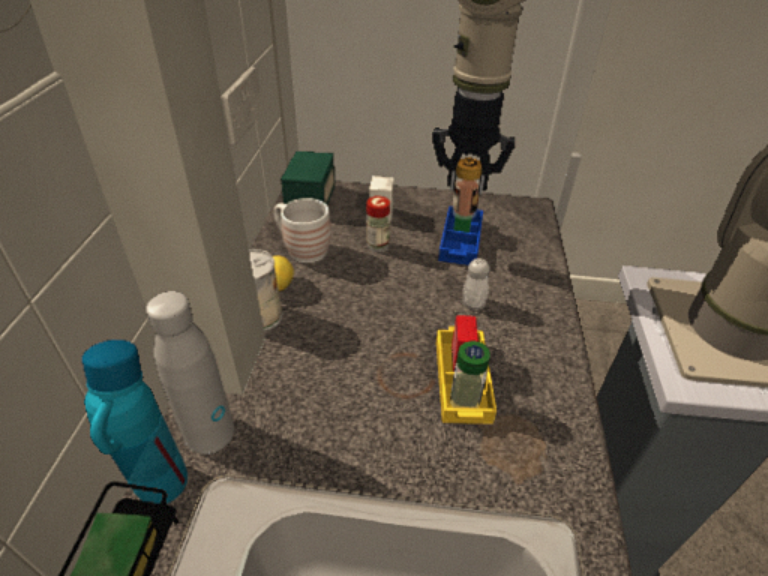

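The gold jar hangs upright at (467,190), above the blue square well. Lowering it to about 1 mm above the floor.

```bash
python3 -m jog '{"offset":[[0,0,-0.015],[0,0,-0.02],[0,0,-0.02],[0,0,-0.015],[0,0,-0.007],[0,0,-0.004],[0,0,-0.002],[0,0,0],[0,0,0]],"yaw":[0,0,0,0,0,0,0,0,0],"jaw":[1,1,1,1,1,1,1,1,1]}' 40; python3 -m jog '{"offset":[[0,0,-0.0007],[0,0,0]],"yaw":[0,0],"jaw":[1,1]}' 40
```

```text
clock: 28.62
position: [0.4607, -0.1486, 0.0518]
ee_rot: [0.742, 0.67, 0.0, 0.0]
ft_force: [-0.4, -0.4, -1.0]
grip_width: 0.48
grasp_force: 39.8
clock: 28.78
position: [0.4604, -0.1485, 0.0509]
ee_rot: [0.742, 0.67, 0.0, 0.0]
ft_force: [-0.4, -0.3, -1.3]
grip_width: 0.481
grasp_force: 39.8
```

```bash
python3 -m jog '{"offset":[[0,0,-0.001],[0,0,0]],"yaw":[0,0],"jaw":[1,1]}' 40;python3 -m jog '{"offset":[[0,0,-0.0006],[0,0,0]],"yaw":[0,0],"jaw":[1,1]}' 40
```

```text
clock: 28.95
position: [0.4603, -0.1485, 0.0496]
ee_rot: [0.742, 0.67, 0.0, 0.0]
ft_force: [0.6, -0.2, -0.6]
grip_width: 0.48
grasp_force: 39.7
clock: 29.12
position: [0.4604, -0.1486, 0.0495]
ee_rot: [0.742, 0.67, 0.0, 0.0]
ft_force: [-2.4, 1.9, 8.6]
grip_width: 0.482
grasp_force: 40.3
```

```bash
python3 -m jog '{"offset":[[0,0,0],[0,0,0],[0,0,0],[0,0,0],[0,0,0.005],[0,0,0.015],[0,0,0.03],[0,0,0.035],[0,0,0.035],[0,0,0.035],[0.015,0.01,0.02],[0.015,0.02,0.02],[0.015,0.02,0.02],[0.015,0.02,0],[0.015,0.02,0],[0,0.02,0],[0,0,0],[0,0,0],[0,0,0],[0,0,0]],"yaw":[0,0,0,0,0,0,0,0,0,0,0,0,0,0,0,0,0,0,0,0],"jaw":[0.4,0.3,0.2,0.2,0.1,0,0,0,0,0,0,0,0,0,0,0,0,0,0,0]}' 40; python3 - <<'E'
from fit import *
p=manip.camera('side');cv2.imwrite('pics/side8.png',cv2.resize(p['frame'][100:300,180:350,::-1],None,fx=3,fy=3))
q=manip.camera('top');save(q,'top8.png')
for n in N: print(n,[np.round(t['at'],3).tolist() for t in manip.tip_of(p,n)[:1]],[np.round(t['at'],3).tolist() for t in manip.tip_of(q,n)[:1]])
E
```

```text
clock: 30.78
position: [0.5348, -0.0398, 0.2641]
ee_rot: [0.743, 0.67, 0.0, 0.0]
ft_force: [-0.4, 0.0, 0.1]
grip_width: 1.0
grasp_force: 0.0
blue_tray [[0.455, -0.188, 0.001]] [[0.453, -0.186, 0.001]]
yellow_tray [[0.442, 0.158, 0.001]] [[0.446, 0.162, 0.004]]
red_packet [[0.451, 0.126, -0.0]] [[0.449, 0.121, 0.006]]
green_packet [] [[0.453, -0.222, 0.004]]
spotted_carton [[0.621, -0.264, -0.002]] [[0.621, -0.256, -0.0]]
green_cap_jar [[0.443, 0.192, 0.003]] [[0.444, 0.194, 0.001]]
gold_cap_jar [[0.463, -0.147, 0.003]] [[0.46, -0.145, 0.006]]
red_cap_jar [[0.612, -0.144, 0.004]] []
salt_shaker [[0.432, -0.009, 0.004]] [[0.442, 0.195, 0.005]]
striped_mug [[0.755, -0.114, 0.002]] [[0.751, -0.113, -0.001]]
```

View pics/side8.png

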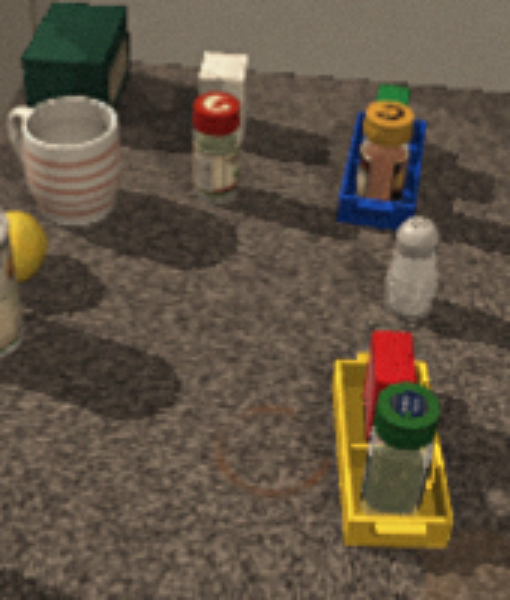

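View pics/top8.png

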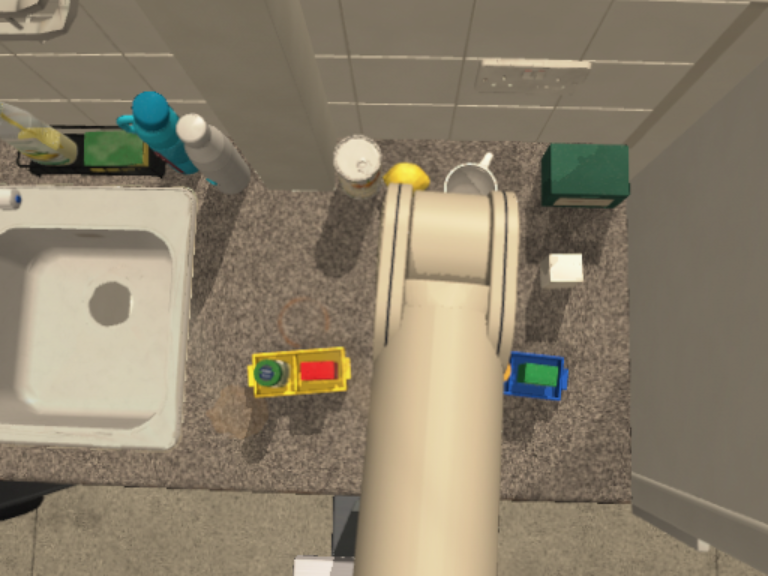

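Both views show all four items upright in their wells: yellow tray at (298,372) in the top view, blue at (515,373). The red-capped jar, carton, shaker and mug haven't moved, and the robot is clear of everything.

```bash
python3 -c "
from workcell import manip
print(manip.hand_in())"
```

```text
the job is handed in; nothing more can be done
None
```

Both supper kits are made up and handed in at about 32 s: all four items were set down upright in their wells, and the red-capped jar, carton, shaker and mug are where they were.

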